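Put toast in the toaster and hold its spring lever at the third click

TASK

Warm up the slice of toast: take it gently out of the toast rack (it is brittle, so grip it lightly, at no more than about 40 N), stand it upright in the toaster's slot without dropping or forcing it, and let go of it. Then press the toaster's red lever down past its first two clicks to the third; the lever does not latch but springs back up, so finish while still holding it down there, without ramming it hard against its end stop. Leave the other things on the worktop where they stand.

Things in the scene. Friction and masses are not known exactly. Their poses are not given: they have to be found in the camera images.
- toaster: Silver toaster with black ends and top, fixed to the worktop, 250 x 130 x 172 mm. Origin: centre of its underside; z up; x along its length and along its slot. The red lever is at its -x end.
- slot_mouth (a point): Centre of the slot's mouth, on the toaster's top, 172 mm above the worktop; axes as the toaster's. The slot is 136 mm long (x), 26 mm wide (y). Inside, a carriage in one piece with the lever carries the slice: with the lever up its flat floor lies 72 mm below the mouth, so a slice on it stands out 36 mm; it sinks as far as the lever is pressed.
- lever_top (a point): Centre of the upper face of the red lever's flat paddle, 32 mm out from the toaster's -x end face, on its middle line; with the lever up 166 mm above the worktop (6 mm under the toaster's top). The paddle reaches from 3 to 53 mm out from the end face, is 46 mm wide and 12 mm thick. It moves straight down.
- lever (a joint): Lever travel in m, 0 = up, growing as it is pressed straight down. Detents (clicks) at 0.014, 0.028, 0.042 (one, two, three white dots beside its slit), end stop 0.047. It pushes up with 2 to 8 N everywhere; on the way to each detent this rises to 8 to 11 N, then drops, so a force stop of 5 to 6 N ends short of the third. Let go, it springs all the way up.
- toast_rack: Steel wire toast rack, fixed to the worktop, 125 x 105 mm tray, upper face 10 mm above the worktop, with four wire hoops across, 57 mm high over the worktop. Origin: centre of its underside. The slice stands in the middle, between two hoops with their wires at y = +/-11 mm, its width along the rack's x.
- toast: Slice of crisp toast, loose, standing on its lower edge, about 50 g, 104 mm wide (x), 14 mm thick (y), 110 mm high (z). Origin: centre of its lower edge. Pinch it across its thickness (along y) from above, at the middle of its upper edge.
- toast_top (a point): Middle of the upper edge of the slice, 108 mm above its lower edge; axes as the slice's.
- jam_jar: Jam jar with yellow lid, 71 x 71 x 110 mm, bystander; origin: centre of its underside.
- mug: White mug with dark stripes, 86 x 120 x 90 mm, bystander; origin at its underside.
- tuna_tin: Flat round tin, 86 x 86 x 40 mm, bystander; origin: centre of its underside.
- juice_carton: Tall carton with green top, 68 x 68 x 244 mm, bystander; origin: centre of its underside.
- blue_tube: Food tube with red cap, lying, 62 x 196 x 41 mm, bystander; origin: centre of its underside.
- cold_cut_pack: Flat food pack, red and clear, 115 x 155 x 33 mm, bystander; origin: centre of its underside.
- bananas: Bunch of bananas, 160 x 200 x 60 mm, bystander; origin: centre of its underside.
Mind the look-alikes: they are no part of the job. There is more than one size of the toast; the job needs the middle-sized.

How it is judged (in metres and radians):
On the way, in this order (a step that is already met when the one before it is completed fails the run):
1. the toast is lifted clear of the rack in the gripper (z of toast in the frame of toast_rack above 0.06 m and contact force between the fingers and toast above 1 N), for 0.1 s.
2. the toast stands upright on the carriage in the toaster's slot, let go of, with the lever still up (x of toast_top in the frame of slot_mouth between -0.025 and 0.025 m and y of toast_top in the frame of slot_mouth between -0.02 and 0.02 m and angle between the x axis of toast and the x axis of toaster, either way round below 0.3 rad and angle between toast's own z axis and vertical below 0.3 rad and z of toast_top in the frame of slot_mouth below 0.045 m and value of joint lever below 0.008 m and contact force between the fingers and toast below 0.1 N and linear speed of toast below 0.05 m/s), for 0.2 s.
At the end, for the whole second after the job is handed in: The robot holds the lever at its third detent (travel over 38.5 mm, contact over 2 N), and the slice, let go, stands at rest in the slot (within 25 mm along, 20 mm across, 0.3 rad of upright and of the slot's line), its upper edge no more than 6 mm above the mouth (x of toast_top in the frame of slot_mouth between -0.025 and 0.025 m and y of toast_top in the frame of slot_mouth between -0.02 and 0.02 m and angle between the x axis of toast and the x axis of toaster, either way round below 0.3 rad and angle between toast's own z axis and vertical below 0.3 rad and z of toast_top in the frame of slot_mouth below 0.006 m and value of joint lever above 0.0385 m and contact force between any of the fingers, the arm and lever above 2 N and contact force between the fingers and toast below 0.1 N and linear speed of toast below 0.05 m/s); the arm keeps its last pose, push and grip.
It fails at once if the toast is squeezed (contact force between the fingers and toast above 120 N).
It fails at once if the toast is dropped (falls free of the fingers at over 0.6 m/s) or forced against the toaster (over 15 N) (contact force between toast and toaster above 15 N or (linear speed of toast above 0.6 m/s and contact force between the fingers and toast below 0.1 N)).
It fails at once if the lever is rammed (over 40 N) (contact force between any of the fingers, the arm and lever above 40 N).
It fails at once if a bystander (jar, mug, tin, carton, tube, pack or bananas) is moved by more than 30 mm (distance of any of jam_jar, mug, tuna_tin, juice_carton, blue_tube, cold_cut_pack, bananas from where it was at the start of the episode above 0.03 m).
It also fails if it takes over 51 s, if anything falls off the work surface, if the arm or the gripper's body presses on something with over 40 N, if the wrist force passes 120 N, or if a joint passes its speed limit or range.

ROBOT

A 7-joint arm with a two-finger parallel gripper is mounted at the origin on a cart in front of the work surface, level with it; the furniture and walls round the work are solid. World frame = base frame: x ahead of the robot, y to its left, z up, the work surface at z = 0. Lengths are in m, angles in degrees, forces in N, time in s.
With the tool pointing down it reaches from about 0.425 to 0.875 m from the base axis. Payload 4.7 kg.
Tool frame: the origin (TCP) lies between the finger pads; the fingertips stand 8 mm ahead of it and the grasp point (between the pads) lies 11 mm behind it (env.tip_extent is the distance from the TCP to the fingertips, in m); z points along the fingers, y is the line along which they close (so a half turn about z gives the same grasp; the last joint's range is limited). The gripper opens to 87 mm and grips with 3 to 60 N. Pads are 19 mm wide; open, the fingers measure 117 mm over their backs; the gripper's body (75 mm by 190 mm) begins 51 mm behind the grasp point.
Start: joints at [70.136, 18.392, -4.016, 83.108, 1.295, 78.541, -3.26], TCP at [0.229, -0.608, 0.231] pointing down, gripper open.
Joint ranges: [-163.93, 163.93], [-17.29, 119.83], [-79.2, 71.16], [3.27, 140.29], [-89.18, 269.18], [5.43, 117.66], [-154.24, 154.24]. Speed limits (degrees/s): [147.25, 147.25, 180, 180, 180, 180, 180].

INTERFACE

Orientations are given as [roll, pitch, yaw] about the fixed x, y, z axes, in that order (R = Rz(yaw) Ry(pitch) Rx(roll)).
In Python, from cell import sensors, vision, workorder, env gives the robot as it stands.
- The arm moves only by the tool drive_tool, never from a script. Its argument "moves" is a list of rows, each an object of numbers: "x", "y", "z": the shift along the tool's x, y, z in mm; "rx", "ry", "rz": the turn, a rotation vector about the tool's x, y, z in rad; "fingers": the closure, from -1 (fully open) to 1 (shut). In form: [{"x": .., "y": .., "z": .., "rx": .., "ry": .., "rz": .., "fingers": ..}, ...]. A call has 1 to 20 rows; each row is the pose to reach, as a shift and turn from the pose commanded when the call began, along the tool's axes at that moment; what a row does not reach only later rows make up. A row lasts 1/8 s, in which the tool goes at most 62.5 mm and 10.7 degrees, less where a joint would pass 70% of its speed; a pose out of reach is approached as far as the arm can. A call with a gripper value outside its range is refused whole. The fingers move at their own pace and stop on an object; "force" is the grip in N (left out, the last holds). Time passes only in rows, so rows that repeat a pose let the fingers close. It gives the time, the measured TCP pose, the force, the opening and the grip force at its end, in the units of the state.
- sensors.get_obs(): the state, without advancing time (a new reading comes with each control period).
- vision.read_camera(name): name is "side" or "top"; returns a dict with "image" (384x512x3 uint8, red, green, blue), "fx", "fy", "cx", "cy" (pixels), "R" (3x3) and "t" (3): a world point X has camera coordinates R X + t. Camera axes: x right, y down, z forward; pixel columns grow to the right and rows downward; lengths in m; the calibration is good to about 2 mm. A picture is of the moment at which its call begins. There is no depth.
- workorder.sign_off(): hands the job in; it is judged then, once.
The state is a dict: "time_s": time; "qpos": joint angles; "joint_velocities": joint speeds; "effort": joint torques, N m; "tool_pos": TCP position; "tool_rot": TCP orientation; "force": force on the tool from outside, world axes, zero at the start; "wrist_torque": the same for the moment, N m; "grip_width": finger opening in m; "grasp_force": force on a finger pad.
Only numpy, scipy, OpenCV 4.12 (cv2) and the standard library are available. Lean on these libraries where they do the work, as an engineer would, in place of code of your own. Each camera call takes 0.05 s, during which the arm holds its last target. There are 200 camera calls.

## Working session

There is one attempt and no reset: what is moved stays moved. The work goes in short steps, Python scripts to look and compute and a tool call to move; the robot and the scene stay as the last step left them, time stands still between calls to the robot, and variables do not carry over. Pictures are saved under pics/ and viewed, at most 10 in all, crops included, and the job is handed in when it is done.

Besides the shell and the picture viewer there is one more tool, called after "Request:" as name(argument=value, ...) on one line, values as JSON. drive_tool: Moves the arm, as the interface text tells. Its arguments: {"type":"object","properties":{"moves":{"type":"array"},"force":{"type":"number"}},"required":["moves"]}

```bash
mkdir -p pics; ls
cat > h.py <<'E'
import numpy as np, cv2
from cell import sensors, vision, workorder, env
def ray(c,u,v):
    d=np.array([(u-c['cx'])/c['fx'],(v-c['cy'])/c['fy'],1.]);R=np.array(c['R']);return -R.T@np.array(c['t']),R.T@d
def onz(c,u,v,z):
    o,d=ray(c,u,v);return o+d*(z-o[2])/d[2]
def proj(c,X):
    p=np.array(c['R'])@np.array(X)+np.array(c['t']);return c['fx']*p[0]/p[2]+c['cx'],c['fy']*p[1]/p[2]+c['cy']
E
python3 - <<'E'
from h import *
for n in('top','side'):
    c=vision.read_camera(n);cv2.imwrite(f'pics/{n}0.png',cv2.resize(c['image'][:,:,::-1],(800,600),interpolation=cv2.INTER_CUBIC));np.save(f'{n}0.npy',c['image'])
    o,d=ray(c,256,192);print(n,c['fx'],o,d)
s=sensors.get_obs();print(s['tool_pos'],s['tool_rot'],s['time_s'],s['force'])
E
```

```text
pics
top 471.28686645970174 [-0.74915268  0.09697653  1.69193634] [ 0.62486157 -0.04535219 -0.77961584]
side 462.43778850812834 [-0.62023154  1.04312186  1.12491675] [ 0.60681126 -0.56221814 -0.56231213]
[ 0.22923542 -0.60772635  0.22957766] [-1.79903115e+02  6.93542836e-03  2.06732800e+01] 0.1 [-0.08898159 -0.2948775   0.01634918]
```

View pics/top0.png

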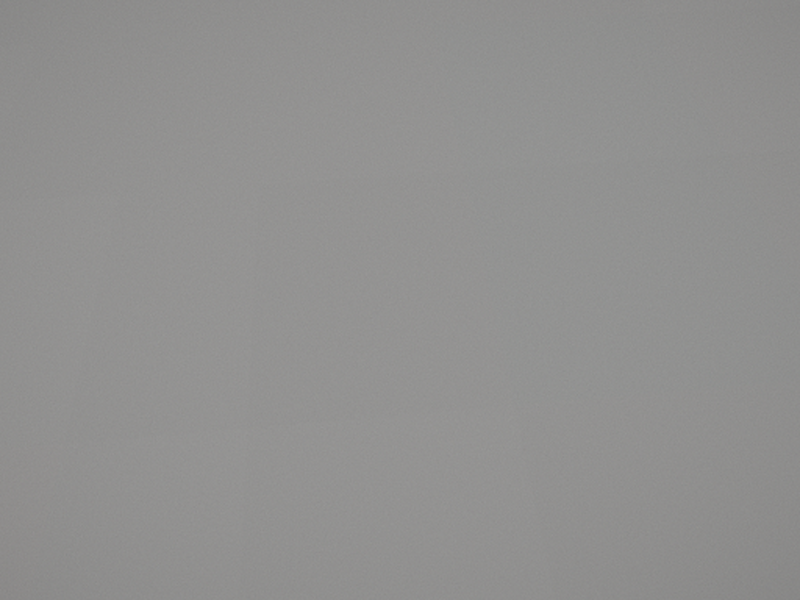

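View pics/side0.png

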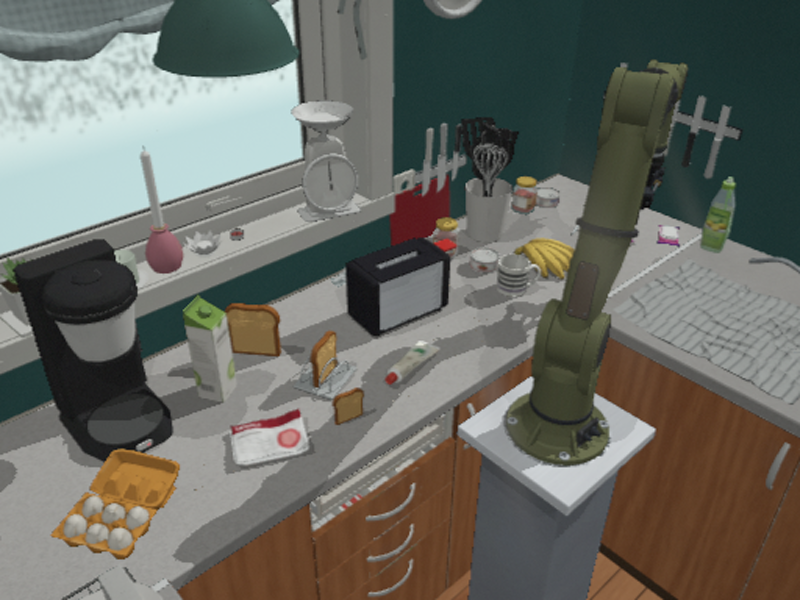

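The top view is a flat grey with faint texture, so it shows no scene and I'll retake it. The side view is good: the rack with toast is near (325,360), the toaster near (398,285), and larger and smaller slices stand at (254,330) and (349,405).

Run:
```python
from h import *
c=vision.read_camera('top');im=c['image'];print(im.std(),im.mean((0,1)),np.load('top0.npy').std())
s=vision.read_camera('side');I=s['image'][:,:,::-1]
# crop of side: orig px cols 180-310, rows 140-260
cv2.imwrite('pics/side_crop.png',cv2.resize(I[145:260,180:300],None,fx=5,fy=5,interpolation=cv2.INTER_CUBIC))
cv2.imwrite('pics/top1.png',im[:,:,::-1])
for n,u,v,z in(('rack',325,388,0),('toasttop',325,335,.118),('slot',398,255,.172)):print(n,onz(s,u*.64,v*.64,z))
```

```text
2.6301483451621115 [145.11593628 144.6963857  143.80655416] 2.6294917921996865
rack [0.44073737 0.2965828  0.        ]
toasttop [0.47586781 0.26245453 0.118     ]
slot [ 0.56409764 -0.04556331  0.172     ]
```

View pics/side_crop.png

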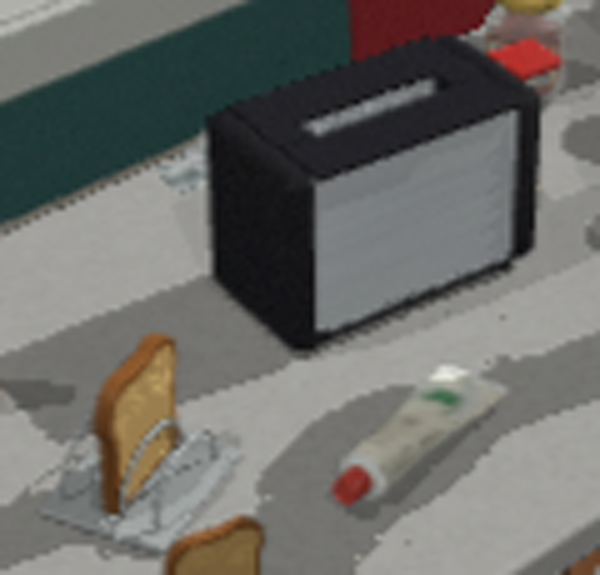

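The top camera is blank again, so I work with the side view. In this 5x crop (origin 180,145) the slot runs (303,130)–(437,85), the red paddle is at (525,60) on the far end, and the slice's top edge runs (100,395)–(160,338). Rays onto the right planes come next.

Run:
```python
from h import *
s=vision.read_camera('side');I=s['image'];hsv=cv2.cvtColor(I,cv2.COLOR_RGB2HSV)
# slot mask
m=np.zeros(I.shape[:2],np.uint8);r=(slice(157,177),slice(237,271));m[r]=(I[r].mean(2)>62)*255
n,l,st,ce=cv2.connectedComponentsWithStats(m);k=1+np.argmax(st[1:,4]);ys,xs=np.where(l==k);print('slot px',st[k],ce[k])
P=np.array([onz(s,x,y,.172)[:2] for x,y in zip(xs,ys)],np.float32);print(cv2.minAreaRect(P*1000),P.mean(0))
# paddle
m=((hsv[...,1]>150)&((hsv[...,0]<8)|(hsv[...,0]>172))&(I[...,0]>170)).astype(np.uint8);m[:, :270]=0;m[:,300:]=0;m[:140]=0;m[170:]=0
ys,xs=np.where(m);print('pad px',xs.min(),xs.max(),ys.min(),ys.max());P=np.array([onz(s,x,y,.166)[:2] for x,y in zip(xs,ys)],np.float32);print(cv2.minAreaRect(P*1000))
# silver face & top corners by eye
for nm,u,v,z in(('topL',210,118,.172),('topnear',310,182,.172),('topR',535,97,.172),('topfar',440,38,.172),('bot L',215,280,0),('botnear',300,348,0),('botR',515,265,0),
 ('rk1',40,510,.01),('rk2',150,550,.01),('rk3',240,455,.01)):print(nm,onz(s,180+u/5,145+v/5,z).round(4))
cv2.imwrite('pics/rack.png',cv2.resize(I[208:258,184:234,::-1],(600,600),interpolation=cv2.INTER_CUBIC))
```

```text
slot px [241 161  26  11  96] [253.64583333 166.08333333]
((549.79052734375, -29.739620208740234), (123.87712860107422, 23.959285736083984), 83.4885482788086) [ 0.5502369  -0.02746286]
pad px 278 290 153 158
((533.5257568359375, -186.85159301757812), (38.356101989746094, 40.89677429199219), 82.12186431884766)
topL [0.6193 0.0794 0.172 ]
topnear [0.4962 0.0816 0.172 ]
topR [ 0.4706 -0.1362  0.172 ]
topfar [ 0.5915 -0.146   0.172 ]
bot L [0.6366 0.0671 0.    ]
botnear [0.5173 0.0759 0.    ]
botR [ 0.4838 -0.1365  0.    ]
rk1 [0.4856 0.3528 0.01  ]
rk2 [0.3981 0.3198 0.01  ]
rk3 [0.4365 0.205  0.01  ]
```

View pics/rack.png

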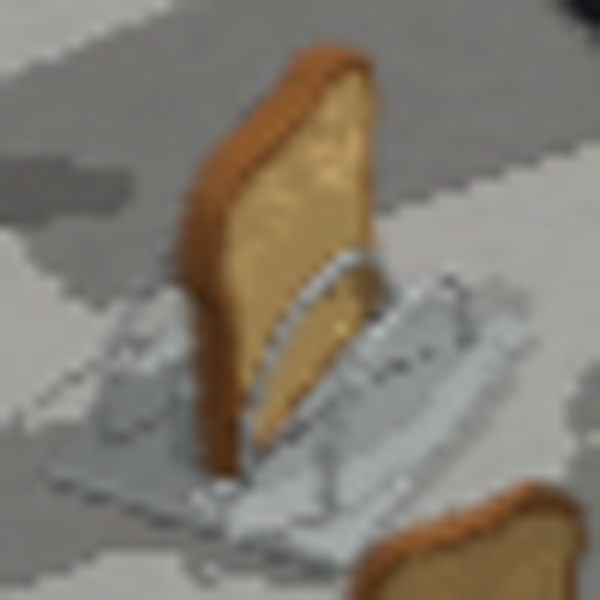

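The rack crop (12x, origin 184,208) shows the slice upright between the hoops. Its crust strip on top runs from (212,185) to (345,55), the lower near corner is at (220,475), and the tray corners are at (50,470), (345,567) and (533,330).

Run:
```python
from h import *
s=vision.read_camera('side')
def q(nm,u,v,z,f=12,ou=184,ov=208):
    p=onz(s,ou+(u+.5)/f-.5,ov+(v+.5)/f-.5,z);print(nm,p[:2].round(4));return p[:2]
a=q('rk1',50,470,.01);b=q('rk2',345,567,.01);c=q('rk3',533,330,.01);print('rack c',(a+c)/2,'ang',np.degrees(np.arctan2(*(c-b)[::-1])),np.linalg.norm(c-b),np.linalg.norm(a-b))
q('toast low near corner',220,475,.01)
q('top L shoulder',212,185,.108);q('top R shoulder',345,55,.118);q('top mid',265,118,.118)
f=800/512
for nm,u,v,z in(('carton base',215,400,0),('carton topL',188,305,.2),('carton gable',205,303,.244),('big toast baseL',232,352,0),('big baseR',278,356,0),('big top',253,306,.13),('small',349,420,0),('tube',408,362,.02),('mug',513,275,.05),('jar',445,228,.11),('tin',484,258,.04),('lampbot',225,70,.5)):q(nm,u,v,z,f,0,0)
```

```text
rk1 [0.4876 0.3527]
rk2 [0.3935 0.3131]
rk3 [0.441  0.2015]
rack c [0.46428763 0.27709915] ang -66.95189785736525 0.1211844788242874 0.10209995290847784
toast low near corner [0.4514 0.3158]
top L shoulder [0.4628 0.3034]
top R shoulder [0.4764 0.2425]
top mid [0.4675 0.2795]
carton base [0.5772 0.5087]
carton topL [0.6818 0.4864]
carton gable [0.6024 0.482 ]
big toast baseL [0.7044 0.3862]
big baseR [0.6147 0.3101]
big top [0.6723 0.3299]
small [0.3214 0.3222]
tube [0.3645 0.1034]
mug [ 0.4222 -0.3517]
jar [ 0.6659 -0.3249]
tin [ 0.5494 -0.3734]
lampbot [ 1.2749 -0.0073]
```

```bash
cat >> h.py <<'E'
from scipy.spatial.transform import Rotation as Ro
def go(*T):
    s=sensors.get_obs();R0=Ro.from_euler('xyz',s['tool_rot'],degrees=True);p=np.array(s['tool_pos'])
    print('at',p.round(4),np.round(s['tool_rot'],2),'t',s['time_s'],'F',np.round(s['force'],2),'w',s['grip_width'],s['grasp_force'])
    for x,y,z,yaw in T:
        d=R0.inv().apply(np.array([x,y,z])-p)*1000;r=(R0.inv()*Ro.from_euler('xyz',[180,0,yaw],degrees=True)).as_rotvec()
        print('->',d.round(1),r.round(4))
E
python3 -c "
from h import *
go((.53,-.15,.26,70),(.466,.277,.23,113),(.466,.277,.15,113))"
```

```text
at [ 0.2294 -0.608   0.2302] [-179.97    0.     20.67] t 0.3 F [1.14 0.17 0.02] w 0.08690686318934476 0.0
-> [ 443.  -322.4  -29.6] [-6.000e-04 -2.000e-04 -8.609e-01]
-> [ 5.338e+02 -7.445e+02  6.000e-01] [-5.0000e-04 -4.0000e-04 -1.6114e+00]
-> [ 533.9 -744.4   80.6] [-5.0000e-04 -4.0000e-04 -1.6114e+00]
```

Request:
drive_tool(moves=[{"x": 443,"y": -322,"z": -30,"rz": -0.86,"fingers": -1},{"x": 443,"y": -322,"z": -30,"rz": -0.86,"fingers": -1},{"x": 443,"y": -322,"z": -30,"rz": -0.86,"fingers": -1},{"x": 443,"y": -322,"z": -30,"rz": -0.86,"fingers": -1},{"x": 443,"y": -322,"z": -30,"rz": -0.86,"fingers": -1},{"x": 443,"y": -322,"z": -30,"rz": -0.86,"fingers": -1},{"x": 443,"y": -322,"z": -30,"rz": -0.86,"fingers": -1},{"x": 443,"y": -322,"z": -30,"rz": -0.86,"fingers": -1},{"x": 443,"y": -322,"z": -30,"rz": -0.86,"fingers": -1},{"x": 534,"y": -744,"z": 0,"rz": -1.611,"fingers": -1},{"x": 534,"y": -744,"z": 0,"rz": -1.611,"fingers": -1},{"x": 534,"y": -744,"z": 0,"rz": -1.611,"fingers": -1},{"x": 534,"y": -744,"z": 0,"rz": -1.611,"fingers": -1},{"x": 534,"y": -744,"z": 0,"rz": -1.611,"fingers": -1},{"x": 534,"y": -744,"z": 0,"rz": -1.611,"fingers": -1},{"x": 534,"y": -744,"z": 0,"rz": -1.611,"fingers": -1},{"x": 534,"y": -744,"z": 50,"rz": -1.611,"fingers": -1},{"x": 534,"y": -744,"z": 70,"rz": -1.611,"fingers": -1},{"x": 534,"y": -744,"z": 80,"rz": -1.611,"fingers": -1},{"x": 534,"y": -744,"z": 80,"rz": -1.611,"fingers": -1}])

```text
invalid input at $.moves[0]: expected keys x, y, z, rx, ry, rz, fingers
```

Run:
```python
from h import *
s=vision.read_camera('side');I=s['image']
go((.466,.277,.101,113))
cv2.imwrite('pics/over.png',cv2.resize(I[140:260,180:300,::-1],(600,600),interpolation=cv2.INTER_CUBIC))
c=vision.read_camera('top');print(c['image'].std())
```

```text
at [ 0.2294 -0.6081  0.2303] [-179.98    0.     20.67] t 0.35 F [-0.48  0.51  0.71] w 0.08679015242347761 0.0
-> [ 533.8 -744.5  129.6] [-4.0000e-04 -3.0000e-04 -1.6114e+00]
2.63270361217233
```

View pics/over.png

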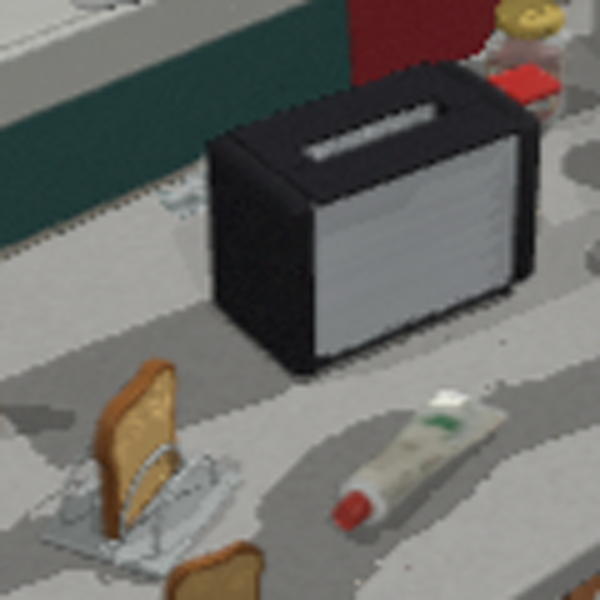

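The call was refused because every row needs all seven keys. The picture therefore shows the scene unchanged, with the slice at (140,440) and no gripper in the crop. I'll send it again with complete rows.

Request:
drive_tool(moves=[{"x": 443,"y": -322,"z": -30,"rx": 0,"ry": 0,"rz": -0.86,"fingers": -1},{"x": 443,"y": -322,"z": -30,"rx": 0,"ry": 0,"rz": -0.86,"fingers": -1},{"x": 443,"y": -322,"z": -30,"rx": 0,"ry": 0,"rz": -0.86,"fingers": -1},{"x": 443,"y": -322,"z": -30,"rx": 0,"ry": 0,"rz": -0.86,"fingers": -1},{"x": 443,"y": -322,"z": -30,"rx": 0,"ry": 0,"rz": -0.86,"fingers": -1},{"x": 443,"y": -322,"z": -30,"rx": 0,"ry": 0,"rz": -0.86,"fingers": -1},{"x": 443,"y": -322,"z": -30,"rx": 0,"ry": 0,"rz": -0.86,"fingers": -1},{"x": 443,"y": -322,"z": -30,"rx": 0,"ry": 0,"rz": -0.86,"fingers": -1},{"x": 443,"y": -322,"z": -30,"rx": 0,"ry": 0,"rz": -0.86,"fingers": -1},{"x": 534,"y": -744,"z": 0,"rx": 0,"ry": 0,"rz": -1.611,"fingers": -1},{"x": 534,"y": -744,"z": 0,"rx": 0,"ry": 0,"rz": -1.611,"fingers": -1},{"x": 534,"y": -744,"z": 0,"rx": 0,"ry": 0,"rz": -1.611,"fingers": -1},{"x": 534,"y": -744,"z": 0,"rx": 0,"ry": 0,"rz": -1.611,"fingers": -1},{"x": 534,"y": -744,"z": 0,"rx": 0,"ry": 0,"rz": -1.611,"fingers": -1},{"x": 534,"y": -744,"z": 0,"rx": 0,"ry": 0,"rz": -1.611,"fingers": -1},{"x": 534,"y": -744,"z": 0,"rx": 0,"ry": 0,"rz": -1.611,"fingers": -1},{"x": 534,"y": -744,"z": 0,"rx": 0,"ry": 0,"rz": -1.611,"fingers": -1},{"x": 534,"y": -744,"z": 50,"rx": 0,"ry": 0,"rz": -1.611,"fingers": -1},{"x": 534,"y": -744,"z": 80,"rx": 0,"ry": 0,"rz": -1.611,"fingers": -1},{"x": 534,"y": -744,"z": 80,"rx": 0,"ry": 0,"rz": -1.611,"fingers": -1}])

```text
time_s: 2.9
tool_pos: [0.4654, 0.2743, 0.1485]
tool_rot: [-179.7, 0.0, 112.9]
force: [0.0, -0.2, -0.1]
grip_width: 0.0866
grasp_force: 0.0
```

Run:
```python
from h import *
s=vision.read_camera('side');I=s['image']
go((.466,.277,.101,113))
print([np.round(proj(s,p)-np.array([180,170]),1)*6.67 for p in ((.466,.277,.118),(.466,.277,.142))])
cv2.imwrite('pics/over2.png',cv2.resize(I[170:260,180:270,::-1],(600,600),interpolation=cv2.INTER_CUBIC))
```

```text
at [0.4665 0.2754 0.1504] [-1.7992e+02  1.0000e-02  1.1292e+02] t 2.95 F [0.23 0.59 1.11] w 0.08714060525511892 0.0
-> [ 1.7  0.3 49.4] [-0.0014  0.0002 -0.0015]
[array([176.088, 315.491]), array([174.087, 279.473])]
```

View pics/over2.png

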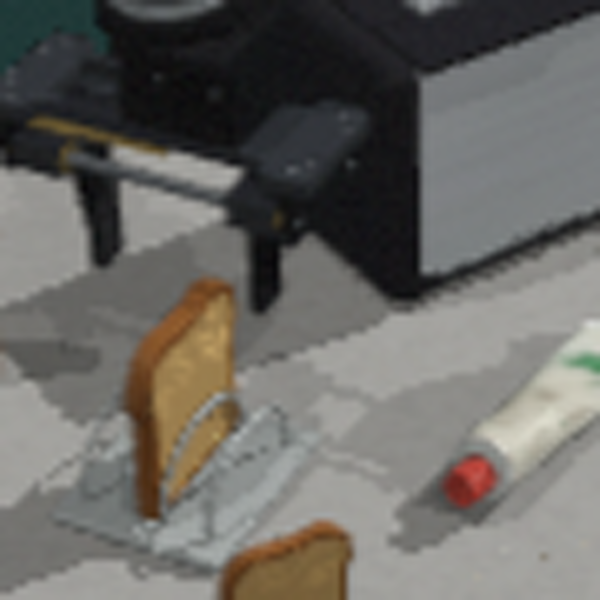

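The fingers, with tips at (105,260) and (265,305), straddle the slice, whose crust middle is at (180,322). The line-up is good, so I shift 3 mm along, go down and grip.

Request:
drive_tool(force=18, moves=[{"x": 3,"y": 0,"z": 25,"rx": 0,"ry": 0,"rz": 0,"fingers": -1},{"x": 3,"y": 0,"z": 49,"rx": 0,"ry": 0,"rz": 0,"fingers": -1},{"x": 3,"y": 0,"z": 49,"rx": 0,"ry": 0,"rz": 0,"fingers": 0.3},{"x": 3,"y": 0,"z": 49,"rx": 0,"ry": 0,"rz": 0,"fingers": 0.5},{"x": 3,"y": 0,"z": 49,"rx": 0,"ry": 0,"rz": 0,"fingers": 0.6},{"x": 3,"y": 0,"z": 49,"rx": 0,"ry": 0,"rz": 0,"fingers": 0.7},{"x": 3,"y": 0,"z": 49,"rx": 0,"ry": 0,"rz": 0,"fingers": 0.8},{"x": 3,"y": 0,"z": 49,"rx": 0,"ry": 0,"rz": 0,"fingers": 1},{"x": 3,"y": 0,"z": 49,"rx": 0,"ry": 0,"rz": 0,"fingers": 1},{"x": 3,"y": 0,"z": 49,"rx": 0,"ry": 0,"rz": 0,"fingers": 1}])

```text
time_s: 4.2
tool_pos: [0.4652, 0.2792, 0.1015]
tool_rot: [-180.0, 0.0, 113.0]
force: [-0.7, 0.1, 0.1]
grip_width: 0.015
grasp_force: 0.0
```

Request:
drive_tool(force=18, moves=[{"x": 0,"y": 0,"z": 0,"rx": 0,"ry": 0,"rz": 0,"fingers": 1},{"x": 0,"y": 0,"z": 0,"rx": 0,"ry": 0,"rz": 0,"fingers": 1},{"x": 0,"y": 0,"z": 0,"rx": 0,"ry": 0,"rz": 0,"fingers": 1}])

```text
time_s: 4.58
tool_pos: [0.4654, 0.2793, 0.1015]
tool_rot: [180.0, -0.0, 113.0]
force: [1.4, 1.1, -0.4]
grip_width: 0.0138
grasp_force: 18.0
```

Request:
drive_tool(moves=[{"x": 0,"y": 0,"z": -10,"rx": 0,"ry": 0,"rz": 0,"fingers": 1},{"x": 0,"y": 0,"z": -30,"rx": 0,"ry": 0,"rz": 0,"fingers": 1},{"x": 0,"y": 0,"z": -60,"rx": 0,"ry": 0,"rz": 0,"fingers": 1},{"x": 0,"y": 0,"z": -90,"rx": 0,"ry": 0,"rz": 0,"fingers": 1},{"x": 0,"y": 0,"z": -120,"rx": 0,"ry": 0,"rz": 0,"fingers": 1},{"x": 0,"y": 0,"z": -150,"rx": 0,"ry": 0,"rz": 0,"fingers": 1},{"x": 0,"y": 0,"z": -180,"rx": 0,"ry": 0,"rz": 0,"fingers": 1},{"x": 0,"y": 0,"z": -200,"rx": 0,"ry": 0,"rz": 0,"fingers": 1},{"x": 0,"y": 0,"z": -200,"rx": 0,"ry": 0,"rz": 0,"fingers": 1}])

```text
time_s: 5.7
tool_pos: [0.4651, 0.28, 0.304]
tool_rot: [179.8, 0.0, 113.0]
force: [1.0, -0.0, -0.7]
grip_width: 0.0141
grasp_force: 18.0
```

```bash
python3 -c "
from h import *
go((.551,-.031,.305,84))"
```

```text
at [0.4651 0.28   0.304 ] [1.7984e+02 2.0000e-02 1.1301e+02] t 5.7 F [ 0.97 -0.01 -0.75] w 0.014140886869054183 17.99974494322818
-> [-319.8  -42.5   -1. ] [ 2.700e-03 -3.000e-04  5.063e-01]
```

Request:
drive_tool(moves=[{"x": -30,"y": -4,"z": 0,"rx": 0,"ry": 0,"rz": 0.05,"fingers": 1},{"x": -70,"y": -9,"z": 0,"rx": 0,"ry": 0,"rz": 0.11,"fingers": 1},{"x": -115,"y": -15,"z": 0,"rx": 0,"ry": 0,"rz": 0.18,"fingers": 1},{"x": -160,"y": -21,"z": 0,"rx": 0,"ry": 0,"rz": 0.25,"fingers": 1},{"x": -205,"y": -27,"z": 0,"rx": 0,"ry": 0,"rz": 0.32,"fingers": 1},{"x": -250,"y": -33,"z": 0,"rx": 0,"ry": 0,"rz": 0.4,"fingers": 1},{"x": -290,"y": -39,"z": 0,"rx": 0,"ry": 0,"rz": 0.46,"fingers": 1},{"x": -312,"y": -42,"z": 0,"rx": 0,"ry": 0,"rz": 0.5,"fingers": 1},{"x": -320,"y": -42.5,"z": 0,"rx": 0,"ry": 0,"rz": 0.506,"fingers": 1},{"x": -320,"y": -42.5,"z": 0,"rx": 0,"ry": 0,"rz": 0.506,"fingers": 1},{"x": -320,"y": -42.5,"z": 0,"rx": 0,"ry": 0,"rz": 0.506,"fingers": 1}])

```text
time_s: 7.08
tool_pos: [0.5509, -0.0299, 0.3017]
tool_rot: [180.0, -0.0, 84.2]
force: [0.3, -0.1, -0.1]
grip_width: 0.0139
grasp_force: 18.0
```

Run:
```python
from h import *
s=vision.read_camera('side');I=s['image']
go((.551,-.031,.27,84))
f=600/75
# expected: toast bottom centre / ends at z; slot ends
d=np.array([np.cos(np.radians(84)),np.sin(np.radians(84)),0]);n=np.array([d[1],-d[0],0]);p=np.array(sensors.get_obs()['tool_pos'])
zb=p[2]-.091
for k in(-.052,0,.052):
    for m in(-.007,.007):
        q=p+k*d+m*n;q[2]=zb;print('toast low',k,m,((np.array(proj(s,q))-[215,120]+.5)*f).round())
cv2.imwrite('pics/above.png',cv2.resize(I[120:195,215:290,::-1],(600,600),interpolation=cv2.INTER_CUBIC))
```

```text
at [ 0.5509 -0.0301  0.3018] [ 1.7999e+02 -2.0000e-02  8.4160e+01] t 7.125 F [ 0.44  0.82 -0.57] w 0.01366634443020405 17.999838189223
-> [-0.9  0.2 31.8] [ 0.0002 -0.0003  0.0028]
toast low -0.052 -0.007 [409. 278.]
toast low -0.052 0.007 [392. 267.]
toast low 0 -0.007 [326. 309.]
toast low 0 0.007 [309. 297.]
toast low 0.052 -0.007 [239. 340.]
toast low 0.052 0.007 [223. 328.]
```

View pics/above.png

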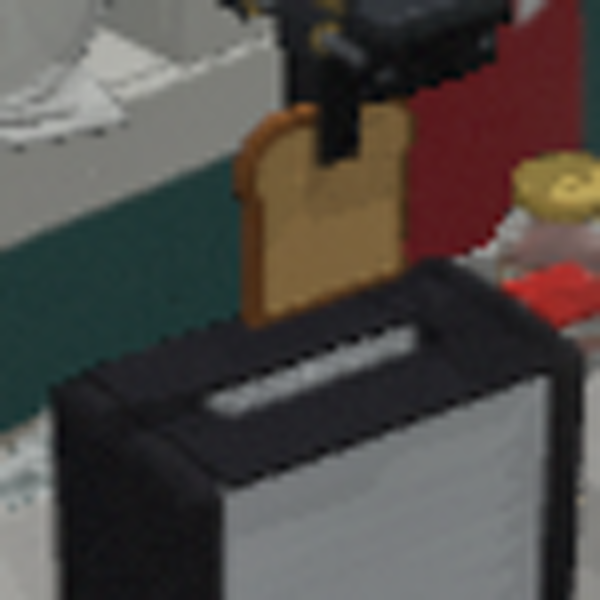

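The slice hangs straight above the slot, with its lower edge from (258,328) to (403,275). The bright part of the slot runs (210,405)–(420,335), with a dark strip up to (440,330), so the true slot centre is about (322,370). I'll check the sideways fit to sub-pixel accuracy.

Run:
```python
from h import *
s=vision.read_camera('side');I=s['image'].astype(float);G=I.mean(2)
S=np.load('side0.npy').astype(float).mean(2)
p=np.array(sensors.get_obs()['tool_pos']);a=np.radians(84.1);d=np.array([np.cos(a),np.sin(a)]);n=np.array([d[1],-d[0]])
def at(u,v,z): # along/across relative to TCP
    q=onz(s,u,v,z)[:2]-p[:2];return q@d*1000,q@n*1000
def edge(col,lo,hi,th):# rows lo..hi first crossing
    for r in range(lo,hi):
        if (col[r]-th)*(col[r+1]-th)<0:return r+(col[r]-th)/(col[r]-col[r+1])
C=I[...,0]-I[...,2] # toast colour
print('slot edges across (near,far) and toast lower edge near face (-7 expected)')
for u in range(244,266,2):
    col=S[:,u];rows=np.arange(158,176);k=rows[np.argmax(col[158:176])]
    th=(col[k]+30)/2;e1=next(r-1+(th-col[r-1])/(col[r]-col[r-1]) for r in range(k-5,k+1) if col[r-1]<th<=col[r]);e2=next(r+(col[r]-th)/(col[r]-col[r+1]) for r in range(k,k+7) if col[r+1]<th<=col[r])
    cc=C[:,u];rr=[r for r in range(145,165) if cc[r]>25>=cc[r+1]]
    t=rr[-1]+(cc[rr[-1]]-25)/(cc[rr[-1]]-cc[rr[-1]+1]) if rr else None
    print(u,np.round(at(u,e2,.172),1),np.round(at(u,e1,.172),1),'mid',round((at(u,e1,.172)[1]+at(u,e2,.172)[1])/2,1),'toast',None if t is None else np.round(at(u,t,p[2]-.091),1))
for r in (159,160,161,162,163):print(r,S[r,258:276].astype(int))
for r in (168,169,170,171):print(r,S[r,232:248].astype(int))
```

```text
slot edges across (near,far) and toast lower edge near face (-7 expected)
244 [ 57.9 -11.4] [44.1  7.9] mid -1.7 toast None
246 [47.  -9.7] [33.2  9.6] mid -0.1 toast [40.8 -1.3]
248 [ 38.  -10.7] [24.   8.7] mid -1.0 toast [32.8 -3.6]
250 [ 29.1 -11.9] [13.9  9.1] mid -1.4 toast [22.9 -3.3]
252 [ 19.3 -11.9] [ 3.  10.4] mid -0.7 toast [13.2 -3.4]
254 [  8.8 -10.9] [-5.7  8.7] mid -1.1 toast [ 3.7 -3.7]
256 [ -0.9 -11.3] [-16.   9.] mid -1.1 toast [-5.9 -4. ]
258 [-10.6 -11.6] [-26.4   9.5] mid -1.1 toast [-16.1  -3.6]
260 [-20.5 -11.7] [-37.4  10.7] mid -0.5 toast [-26.3  -3.2]
262 [-30.6 -11.8] [-45.1   7.3] mid -2.2 toast [-35.8  -4. ]
264 [-40.3 -12.3] [-56.2   8.5] mid -1.9 toast [-45.9  -3.9]
159 [36 37 36 36 36 36 36 36 30 30 35 37 36 35 36 37 37 36]
160 [35 37 38 37 38 36 25 42 47 29 29 35 37 38 36 33 37 35]
161 [ 37  37  34  27  22  83  92 109  82  39  20  26  31  30  33  35  34  38]
162 [ 30  24  86  75 103 114 115 117  86  40  20  28  33  36  35  34  37  37]
163 [ 90 109 119 122 119 114 117 117  79  47  37  36  36  34  32  35  34  35]
168 [ 36  37  34  37  37  36  36  35  36  29  25  57  68 110 120 111]
169 [ 36  36  36  37  36  38  38  33  50  67 108 122 123 126 127 113]
170 [ 35  38  36  37  36  37  36  35  57  95 114 144 134 127  96  87]
171 [ 33  36  37  36  36  36  36  38  40  49  74 122 103  71  46  45]
```

Run:
```python
from h import *
s=vision.read_camera('side');I=s['image'].astype(float)
p=np.array(sensors.get_obs()['tool_pos']);a=np.radians(84.1);d=np.array([np.cos(a),np.sin(a)]);n=np.array([d[1],-d[0]])
def at(u,v,z): q=onz(s,u,v,z)[:2]-p[:2];return np.round([q@d*1000,q@n*1000],1)
print('slot ends',at(239.7,169.8,.172),at(266.7,161.6,.172))
C=(I[...,0]-I[...,2])
for r in range(134,162,3):print(r,C[r,240:270].astype(int))
# predicted left/right silhouettes: face plane ±7, along ±52 at z 
for z in(.30,.28,.25,.22):print(z,[np.round(proj(s,[*(p[:2]+k*d+m*n),z]),1) for k,m in((.052,.007),(.052,-.007),(-.052,-.007))])
```

```text
slot ends [65.   8.2] [-60.5  -3.6]
134 [ 4  4  3  4  4  4  4  3 45 70 84 73 64 58 32  6  0 -2  0 -1 51 58 55 58
 60 56 52 56 62 61]
137 [ 5  4  4  4  4 28 63 69 60 56 58 58 59 54 29  4 -1 -1 -2  1 52 58 57 59
 60 57 45 54 59 60]
140 [ -2  -9 -17 -19  40  62  57  56  59  60  59  58  60  54  34  16  22  51
  56  56  57  58  58  57  55  43  55  62  62  61]
143 [-21 -22 -22 -24  30  53  51  55  60  62  63  62  62  55  53  57  57  56
  57  58  57  58  57  53  55  44  57  59  60  58]
146 [-22 -22 -24 -22 -23  31  47  50  57  59  59  60  62  59  56  57  57  57
  62  62  63  63  64  64  62  50  57  63  61  60]
149 [-24 -24 -24 -22 -23  33  52  52  56  59  63  63  61  63  63  61  62  63
  63  64  63  63  63  63  59  43  55  61  61  61]
152 [-24 -23 -24 -23 -24  32  54  55  59  63  64  64  63  63  64  63  62  63
  62  63  63  64  64  60  61  43  55  30  13  10]
155 [-25 -23 -23 -22 -23  34  53  55  60  63  63  64  64  63  64  64  65  63
  59  54  58  42  30  12   3  -2  -3  -5  -5  -5]
158 [-22 -23 -23 -23 -24  34  53  55  62  67  61  55  55  40  27  10   2  -3
  -3  -4  -5  -4  -2  -2  -2  -4  -5  -4  -2  -4]
161 [-9 -6 -3 -4 -5 -3  2  3  0 -3 -5 -6 -5 -5 -4 -4 -4 -4 -4 -2 -3 -1  0 -3
 -4 -4 -3 -4 -6 -3]
0.3 [array([242.3, 140.2]), array([244.5, 141.6]), array([266.2, 134.3])]
0.28 [array([242.4, 144.8]), array([244.5, 146.3]), array([266.1, 138.8])]
0.25 [array([242.4, 151.7]), array([244.5, 153.1]), array([265.9, 145.6])]
0.22 [array([242.5, 158.4]), array([244.6, 159.9]), array([265.8, 152.2])]
```

Along the slot the slice is centred to within 2 mm. Across it I'll shift −2.5 mm. I'm easing the grip to 6 N so the slice would slip rather than be forced, and lowering in small steps.

Request:
drive_tool(force=6, moves=[{"x": 2,"y": -2.5,"z": 0,"rx": 0,"ry": 0,"rz": 0,"fingers": 1},{"x": 2,"y": -2.5,"z": 10,"rx": 0,"ry": 0,"rz": 0,"fingers": 1},{"x": 2,"y": -2.5,"z": 20,"rx": 0,"ry": 0,"rz": 0,"fingers": 1},{"x": 2,"y": -2.5,"z": 27,"rx": 0,"ry": 0,"rz": 0,"fingers": 1},{"x": 2,"y": -2.5,"z": 32,"rx": 0,"ry": 0,"rz": 0,"fingers": 1},{"x": 2,"y": -2.5,"z": 36,"rx": 0,"ry": 0,"rz": 0,"fingers": 1},{"x": 2,"y": -2.5,"z": 39,"rx": 0,"ry": 0,"rz": 0,"fingers": 1},{"x": 2,"y": -2.5,"z": 42,"rx": 0,"ry": 0,"rz": 0,"fingers": 1},{"x": 2,"y": -2.5,"z": 45,"rx": 0,"ry": 0,"rz": 0,"fingers": 1},{"x": 2,"y": -2.5,"z": 48,"rx": 0,"ry": 0,"rz": 0,"fingers": 1},{"x": 2,"y": -2.5,"z": 48,"rx": 0,"ry": 0,"rz": 0,"fingers": 1}])

```text
time_s: 8.6
tool_pos: [0.5486, -0.0297, 0.2533]
tool_rot: [-180.0, 0.0, 84.0]
force: [-0.2, 0.3, -1.1]
grip_width: 0.0142
grasp_force: 6.0
```

Run:
```python
from h import *
s=vision.read_camera('side');I=s['image']
go((.551,-.031,.193,84))
cv2.imwrite('pics/enter.png',cv2.resize(I[120:195,215:290,::-1],(600,600),interpolation=cv2.INTER_CUBIC))
```

```text
at [ 0.5487 -0.0298  0.2535] [-179.99    0.     83.98] t 8.65 F [ 0.18 -0.26 -0.02] w 0.01407505608974499 5.999953370787807
-> [-1.   2.4 60.5] [-0.0001  0.     -0.0003]
```

View pics/enter.png

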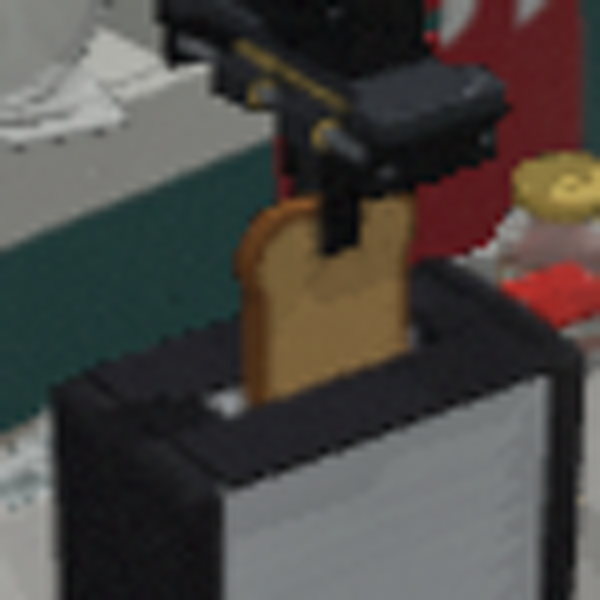

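The slice is entering the slot with no contact force, and its lower edge is cut off by the near lip from (255,402) to (408,350). I'll lower it on.

Request:
drive_tool(force=5, moves=[{"x": 0,"y": 0,"z": 5,"rx": 0,"ry": 0,"rz": 0,"fingers": 1},{"x": 0,"y": 0,"z": 10,"rx": 0,"ry": 0,"rz": 0,"fingers": 1},{"x": 0,"y": 0,"z": 15,"rx": 0,"ry": 0,"rz": 0,"fingers": 1},{"x": 0,"y": 0,"z": 20,"rx": 0,"ry": 0,"rz": 0,"fingers": 1},{"x": 0,"y": 0,"z": 25,"rx": 0,"ry": 0,"rz": 0,"fingers": 1},{"x": 0,"y": 0,"z": 30,"rx": 0,"ry": 0,"rz": 0,"fingers": 1},{"x": 0,"y": 0,"z": 35,"rx": 0,"ry": 0,"rz": 0,"fingers": 1},{"x": 0,"y": 0,"z": 40,"rx": 0,"ry": 0,"rz": 0,"fingers": 1},{"x": 0,"y": 0,"z": 45,"rx": 0,"ry": 0,"rz": 0,"fingers": 1},{"x": 0,"y": 0,"z": 49,"rx": 0,"ry": 0,"rz": 0,"fingers": 1},{"x": 0,"y": 0,"z": 52,"rx": 0,"ry": 0,"rz": 0,"fingers": 1},{"x": 0,"y": 0,"z": 54,"rx": 0,"ry": 0,"rz": 0,"fingers": 1},{"x": 0,"y": 0,"z": 56,"rx": 0,"ry": 0,"rz": 0,"fingers": 1},{"x": 0,"y": 0,"z": 56,"rx": 0,"ry": 0,"rz": 0,"fingers": 1}])

```text
time_s: 10.4
tool_pos: [0.5487, -0.0298, 0.1974]
tool_rot: [-180.0, 0.0, 84.0]
force: [-0.7, -0.2, -0.2]
grip_width: 0.0137
grasp_force: 5.0
```

Request:
drive_tool(force=4, moves=[{"x": 0,"y": 0,"z": 1,"rx": 0,"ry": 0,"rz": 0,"fingers": 1},{"x": 0,"y": 0,"z": 2,"rx": 0,"ry": 0,"rz": 0,"fingers": 1},{"x": 0,"y": 0,"z": 3,"rx": 0,"ry": 0,"rz": 0,"fingers": 1},{"x": 0,"y": 0,"z": 4,"rx": 0,"ry": 0,"rz": 0,"fingers": 1},{"x": 0,"y": 0,"z": 5,"rx": 0,"ry": 0,"rz": 0,"fingers": 1},{"x": 0,"y": 0,"z": 6,"rx": 0,"ry": 0,"rz": 0,"fingers": 1},{"x": 0,"y": 0,"z": 6.5,"rx": 0,"ry": 0,"rz": 0,"fingers": 1},{"x": 0,"y": 0,"z": 6.5,"rx": 0,"ry": 0,"rz": 0,"fingers": 1}])

```text
time_s: 11.4
tool_pos: [0.5489, -0.0297, 0.1913]
tool_rot: [180.0, 0.0, 84.0]
force: [-0.1, -0.4, 2.5]
grip_width: 0.0138
grasp_force: 4.0
```

The 2.5 N upward shows it is resting on the carriage, so I open gently and rise.

Request:
drive_tool(moves=[{"x": 0,"y": 0,"z": 6,"rx": 0,"ry": 0,"rz": 0,"fingers": 0.62},{"x": 0,"y": 0,"z": 6,"rx": 0,"ry": 0,"rz": 0,"fingers": 0.5},{"x": 0,"y": 0,"z": 6,"rx": 0,"ry": 0,"rz": 0,"fingers": 0.2},{"x": 0,"y": 0,"z": 6,"rx": 0,"ry": 0,"rz": 0,"fingers": -0.2},{"x": 0,"y": 0,"z": 6,"rx": 0,"ry": 0,"rz": 0,"fingers": -0.2},{"x": 0,"y": 0,"z": 6,"rx": 0,"ry": 0,"rz": 0,"fingers": -0.2},{"x": 0,"y": 0,"z": -5,"rx": 0,"ry": 0,"rz": 0,"fingers": -0.2},{"x": 0,"y": 0,"z": -25,"rx": 0,"ry": 0,"rz": 0,"fingers": -0.2},{"x": 0,"y": 0,"z": -55,"rx": 0,"ry": 0,"rz": 0,"fingers": -0.2},{"x": 0,"y": 0,"z": -75,"rx": 0,"ry": 0,"rz": 0,"fingers": -0.2},{"x": 0,"y": 0,"z": -75,"rx": 0,"ry": 0,"rz": 0,"fingers": -0.2}])

```text
time_s: 12.78
tool_pos: [0.5499, -0.0296, 0.2683]
tool_rot: [179.8, 0.0, 84.0]
force: [0.2, 0.4, -0.4]
grip_width: 0.0523
grasp_force: 0.0
```

Run:
```python
from h import *
s=vision.read_camera('side');I=s['image']
go((.533,-.192,.26,84),(.533,-.192,.185,84))
cv2.imwrite('pics/placed.png',cv2.resize(I[120:195,215:305,::-1],(720,600),interpolation=cv2.INTER_CUBIC))
```

```text
at [ 0.5491 -0.0297  0.2668] [1.7991e+02 2.0000e-02 8.3990e+01] t 12.825 F [-0.88 -0.22 -0.93] w 0.05215500173119271 0.0
-> [-163.1    0.9    6.8] [ 0.0017  0.0003 -0.0003]
-> [-163.1    0.8   81.8] [ 0.0017  0.0003 -0.0003]
```

View pics/placed.png

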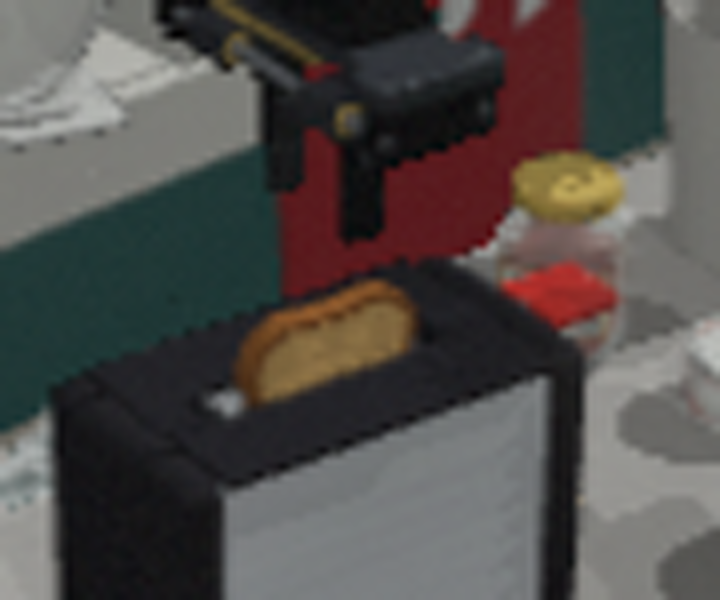

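The slice stands upright on the carriage, let go, with its crown at (330,300). The lever paddle, at (562,292), is still up. Next I move over the paddle with the fingers shut.

Request:
drive_tool(moves=[{"x": -30,"y": 0,"z": 0,"rx": 0,"ry": 0,"rz": 0,"fingers": 1},{"x": -80,"y": 0,"z": 0,"rx": 0,"ry": 0,"rz": 0,"fingers": 1},{"x": -130,"y": 0,"z": 0,"rx": 0,"ry": 0,"rz": 0,"fingers": 1},{"x": -158,"y": 1,"z": 5,"rx": 0,"ry": 0,"rz": 0,"fingers": 1},{"x": -163,"y": 1,"z": 20,"rx": 0,"ry": 0,"rz": 0,"fingers": 1},{"x": -163,"y": 1,"z": 45,"rx": 0,"ry": 0,"rz": 0,"fingers": 1},{"x": -163,"y": 1,"z": 65,"rx": 0,"ry": 0,"rz": 0,"fingers": 1},{"x": -163,"y": 1,"z": 78,"rx": 0,"ry": 0,"rz": 0,"fingers": 1},{"x": -163,"y": 1,"z": 83,"rx": 0,"ry": 0,"rz": 0,"fingers": 1},{"x": -163,"y": 1,"z": 83,"rx": 0,"ry": 0,"rz": 0,"fingers": 1},{"x": -163,"y": 1,"z": 83,"rx": 0,"ry": 0,"rz": 0,"fingers": 1}])

```text
time_s: 14.2
tool_pos: [0.5332, -0.1919, 0.1838]
tool_rot: [179.9, 0.0, 84.0]
force: [-0.4, 0.6, 0.2]
grip_width: 0.0004
grasp_force: 0.0
```

Request:
drive_tool(moves=[{"x": 0,"y": 0,"z": 4,"rx": 0,"ry": 0,"rz": 0,"fingers": 1},{"x": 0,"y": 0,"z": 7,"rx": 0,"ry": 0,"rz": 0,"fingers": 1},{"x": 0,"y": 0,"z": 9,"rx": 0,"ry": 0,"rz": 0,"fingers": 1},{"x": 0,"y": 0,"z": 11,"rx": 0,"ry": 0,"rz": 0,"fingers": 1},{"x": 0,"y": 0,"z": 13,"rx": 0,"ry": 0,"rz": 0,"fingers": 1},{"x": 0,"y": 0,"z": 15,"rx": 0,"ry": 0,"rz": 0,"fingers": 1},{"x": 0,"y": 0,"z": 17,"rx": 0,"ry": 0,"rz": 0,"fingers": 1},{"x": 0,"y": 0,"z": 19,"rx": 0,"ry": 0,"rz": 0,"fingers": 1},{"x": 0,"y": 0,"z": 20,"rx": 0,"ry": 0,"rz": 0,"fingers": 1},{"x": 0,"y": 0,"z": 20,"rx": 0,"ry": 0,"rz": 0,"fingers": 1}])

```text
time_s: 15.45
tool_pos: [0.5326, -0.192, 0.163]
tool_rot: [-180.0, 0.0, 84.0]
force: [-1.2, 0.9, 1.9]
grip_width: 0.0005
grasp_force: 1.5
```

Request:
drive_tool(moves=[{"x": 0,"y": 0,"z": 2,"rx": 0,"ry": 0,"rz": 0,"fingers": 1},{"x": 0,"y": 0,"z": 4,"rx": 0,"ry": 0,"rz": 0,"fingers": 1},{"x": 0,"y": 0,"z": 6,"rx": 0,"ry": 0,"rz": 0,"fingers": 1},{"x": 0,"y": 0,"z": 8,"rx": 0,"ry": 0,"rz": 0,"fingers": 1},{"x": 0,"y": 0,"z": 10,"rx": 0,"ry": 0,"rz": 0,"fingers": 1},{"x": 0,"y": 0,"z": 12,"rx": 0,"ry": 0,"rz": 0,"fingers": 1},{"x": 0,"y": 0,"z": 14,"rx": 0,"ry": 0,"rz": 0,"fingers": 1},{"x": 0,"y": 0,"z": 16,"rx": 0,"ry": 0,"rz": 0,"fingers": 1},{"x": 0,"y": 0,"z": 18,"rx": 0,"ry": 0,"rz": 0,"fingers": 1},{"x": 0,"y": 0,"z": 20,"rx": 0,"ry": 0,"rz": 0,"fingers": 1},{"x": 0,"y": 0,"z": 20,"rx": 0,"ry": 0,"rz": 0,"fingers": 1}])

```text
time_s: 16.82
tool_pos: [0.5326, -0.1921, 0.1438]
tool_rot: [-180.0, 0.0, 84.0]
force: [-3.8, 1.3, 10.0]
grip_width: 0.001
grasp_force: 4.9
```

Run:
```python
from h import *
go((.533,-.192,.132,84),(.533,-.192,.130,84))
```

```text
at [ 0.5326 -0.1921  0.1438] [-1.800e+02  3.000e-02  8.398e+01] t 16.825 F [-3.82  1.34 10.04] w 0.0010476845590746706 4.863464467925951
-> [ 0.1  0.3 11.8] [-0.0001  0.0005 -0.0004]
-> [ 0.1  0.3 13.8] [-0.0001  0.0005 -0.0004]
```

Request:
drive_tool(moves=[{"x": 0,"y": 0,"z": 2,"rx": 0,"ry": 0,"rz": 0,"fingers": 1},{"x": 0,"y": 0,"z": 4,"rx": 0,"ry": 0,"rz": 0,"fingers": 1},{"x": 0,"y": 0,"z": 5,"rx": 0,"ry": 0,"rz": 0,"fingers": 1},{"x": 0,"y": 0,"z": 5,"rx": 0,"ry": 0,"rz": 0,"fingers": 1}])

```text
time_s: 17.32
tool_pos: [0.5326, -0.192, 0.1383]
tool_rot: [-180.0, 0.0, 84.0]
force: [-3.0, 0.1, 6.4]
grip_width: 0.0005
grasp_force: 3.1
```

Request:
drive_tool(moves=[{"x": 0,"y": 0,"z": 2,"rx": 0,"ry": 0,"rz": 0,"fingers": 1},{"x": 0,"y": 0,"z": 4,"rx": 0,"ry": 0,"rz": 0,"fingers": 1},{"x": 0,"y": 0,"z": 4,"rx": 0,"ry": 0,"rz": 0,"fingers": 1}])

```text
time_s: 17.7
tool_pos: [0.5326, -0.1921, 0.1341]
tool_rot: [-180.0, 0.0, 84.0]
force: [-2.5, 0.0, 5.6]
grip_width: 0.0006
grasp_force: 2.9
```

Request:
drive_tool(moves=[{"x": 0,"y": 0,"z": 1,"rx": 0,"ry": 0,"rz": 0,"fingers": 1},{"x": 0,"y": 0,"z": 2,"rx": 0,"ry": 0,"rz": 0,"fingers": 1},{"x": 0,"y": 0,"z": 2,"rx": 0,"ry": 0,"rz": 0,"fingers": 1}])

```text
time_s: 18.08
tool_pos: [0.5327, -0.1921, 0.1325]
tool_rot: [-180.0, 0.0, 84.0]
force: [-3.3, 0.6, 8.1]
grip_width: 0.0006
grasp_force: 3.9
```

Request:
drive_tool(moves=[{"x": 0,"y": 0,"z": 1,"rx": 0,"ry": 0,"rz": 0,"fingers": 1},{"x": 0,"y": 0,"z": 1,"rx": 0,"ry": 0,"rz": 0,"fingers": 1}])

```text
time_s: 18.32
tool_pos: [0.5326, -0.192, 0.1317]
tool_rot: [-180.0, 0.0, 84.0]
force: [-3.2, -0.2, 8.7]
grip_width: 0.0006
grasp_force: 4.5
```

Request:
drive_tool(moves=[{"x": 0,"y": 0,"z": 1,"rx": 0,"ry": 0,"rz": 0,"fingers": 1},{"x": 0,"y": 0,"z": 1,"rx": 0,"ry": 0,"rz": 0,"fingers": 1}])

```text
time_s: 18.58
tool_pos: [0.5327, -0.192, 0.1309]
tool_rot: [-180.0, 0.0, 84.0]
force: [-4.0, 0.6, 9.8]
grip_width: 0.0009
grasp_force: 4.9
```

Request:
drive_tool(moves=[{"x": 0,"y": 0,"z": 1,"rx": 0,"ry": 0,"rz": 0,"fingers": 1},{"x": 0,"y": 0,"z": 1,"rx": 0,"ry": 0,"rz": 0,"fingers": 1}])

```text
time_s: 18.82
tool_pos: [0.5327, -0.1921, 0.13]
tool_rot: [-180.0, 0.0, 84.0]
force: [-4.2, 1.3, 10.6]
grip_width: 0.0004
grasp_force: 5.3
```

Run:
```python
from h import *
go((.533,-.192,.130,84));print(env.tip_extent)
s=vision.read_camera('side');I=s['image']
cv2.imwrite('pics/press.png',cv2.resize(I[120:195,215:305,::-1],(720,600),interpolation=cv2.INTER_CUBIC))
```

```text
at [ 0.5327 -0.1921  0.13  ] [-1.800e+02  4.000e-02  8.398e+01] t 18.825 F [-4.18  1.3  10.58] w 0.00039044459794677824 5.338981461245567
-> [0.1 0.3 0. ] [-0.      0.0007 -0.0003]
0.008
```

View pics/press.png

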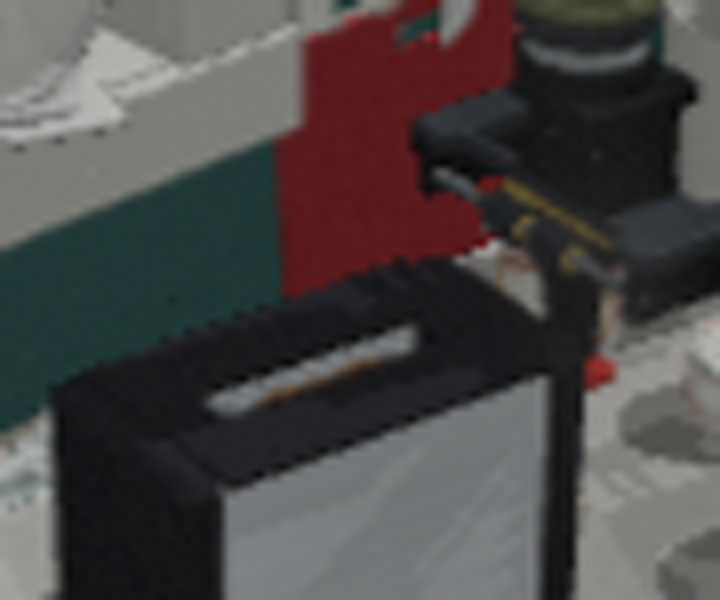

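The slice has sunk to the mouth line, with only crust showing at (330,375), and the paddle is at (600,370). The force is at the third peak, so I ease on until it drops.

Request:
drive_tool(moves=[{"x": 0,"y": 0,"z": 1,"rx": 0,"ry": 0,"rz": 0,"fingers": 1},{"x": 0,"y": 0,"z": 1,"rx": 0,"ry": 0,"rz": 0,"fingers": 1}])

```text
time_s: 19.12
tool_pos: [0.5327, -0.1921, 0.1291]
tool_rot: [-180.0, 0.0, 84.0]
force: [-5.2, 1.5, 11.0]
grip_width: 0.0006
grasp_force: 5.6
```

Request:
drive_tool(moves=[{"x": 0,"y": 0,"z": 1,"rx": 0,"ry": 0,"rz": 0,"fingers": 1},{"x": 0,"y": 0,"z": 1,"rx": 0,"ry": 0,"rz": 0,"fingers": 1}])

```text
time_s: 19.38
tool_pos: [0.5326, -0.1921, 0.1281]
tool_rot: [-180.0, 0.0, 84.0]
force: [-5.4, 1.1, 9.6]
grip_width: 0.0006
grasp_force: 5.5
```

Request:
drive_tool(moves=[{"x": 0,"y": 0,"z": 1,"rx": 0,"ry": 0,"rz": 0,"fingers": 1},{"x": 0,"y": 0,"z": 1,"rx": 0,"ry": 0,"rz": 0,"fingers": 1},{"x": 0,"y": 0,"z": 1,"rx": 0,"ry": 0,"rz": 0,"fingers": 1}])

```text
time_s: 19.75
tool_pos: [0.5327, -0.1921, 0.1274]
tool_rot: [-180.0, 0.0, 84.0]
force: [-5.1, 1.0, 12.2]
grip_width: 0.0005
grasp_force: 6.1
```

The force is reading off the third detent or the stop, so I check the travel from the red paddle's shift in the image.

Run:
```python
from h import *
s=vision.read_camera('side');A=np.load('side0.npy').astype(float);B=s['image'].astype(float)
f=lambda I:np.clip(I[...,0]-(I[...,1]+I[...,2])/2,0,None)
a,b=f(A),f(B)
for u in range(287,294):
    print(u,'before',a[150:162,u].astype(int),'now',b[158:174,u].astype(int))
for tr in (.036,.040,.044,.047):
    print(tr,[np.round(np.array(proj(s,[.5295+.0,-.20,z-tr]))-proj(s,[.5295,-.20,z]),2) for z in(.166,.154)])
go((.533,-.192,.127,84))
```

```text
287 before [ 23  23  32  91 128 131 131 130 123  93  24   4] now [0 2 0 1 0 0 0 1 0 0 0 0 1 1 1 0]
288 before [ 23  23  23  41 100 126 131 128 110  73   7   3] now [ 1  0  3  0  0  0  0 19 66 75 71 30  4  3  2  3]
289 before [ 20  23  23  21  68 124 129 125 103  42   4   5] now [ 1  1  1  3 10  6  0 82 97 90 67  9  2  2  3  2]
290 before [ 19  20  21  25  30  83 124 119  87  22  14  23] now [ 9 12 13 22 19  2  0 56 96 89 37  4  3  2  3  3]
291 before [ 17  18  15  20  23  37 101 107  57  22  17  10] now [18 19 16  8  2  0  1 12 56 62  9  3  2  2  3  2]
292 before [ 8 11  8 11 14 10 29 45 14  9  5  2] now [12 12  5  2  1  1  1  2 12  9  4  2  3  2  2  2]
293 before [ 5  4  5  5  6  5  4 10  4  3  1  2] now [2 3 0 0 2 2 1 1 1 2 2 2 3 3 2 1]
0.036 [array([-0.38,  7.4 ]), array([-0.38,  7.35])]
0.04 [array([-0.43,  8.22]), array([-0.42,  8.16])]
0.044 [array([-0.47,  9.03]), array([-0.47,  8.97])]
0.047 [array([-0.5 ,  9.64]), array([-0.5 ,  9.57])]
at [ 0.5327 -0.1921  0.1274] [-1.800e+02  5.000e-02  8.398e+01] t 19.8 F [-5.39  1.18 12.34] w 0.0004356468676159618 6.105888776946813
-> [0.1 0.3 0.4] [-0.      0.0008 -0.0004]
```

The paddle has moved about 9.7 px, which is roughly 47 mm of travel, so it sits at or very near the stop. I back off 2 mm, which is still past the third click, settle, and hand in.

Request:
drive_tool(moves=[{"x": 0,"y": 0,"z": -1,"rx": 0,"ry": 0,"rz": 0,"fingers": 1},{"x": 0,"y": 0,"z": -2,"rx": 0,"ry": 0,"rz": 0,"fingers": 1},{"x": 0,"y": 0,"z": -2,"rx": 0,"ry": 0,"rz": 0,"fingers": 1},{"x": 0,"y": 0,"z": -2,"rx": 0,"ry": 0,"rz": 0,"fingers": 1},{"x": 0,"y": 0,"z": -2,"rx": 0,"ry": 0,"rz": 0,"fingers": 1},{"x": 0,"y": 0,"z": -2,"rx": 0,"ry": 0,"rz": 0,"fingers": 1}])

```text
time_s: 20.55
tool_pos: [0.5327, -0.1921, 0.1292]
tool_rot: [180.0, 0.0, 84.0]
force: [-6.0, 1.3, 11.4]
grip_width: 0.001
grasp_force: 5.7
```

```bash
python3 -c "
from h import *
print(workorder.sign_off())"
```

```text
the job is handed in; nothing more can be done
None
```

The job is handed in at about 20.6 s of the 51 s, but the sign-off gave no verdict: the slice stands let go in the slot with its top at about the mouth, and the arm holds the lever at about 45 mm (third click 42 mm) with about 11 N.

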